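# Set up the sharpening corner of a stone-carving workshop

### The job

Get the sharpening corner ready: take the grindstone out of its plywood cradle and set its axle down gently into the two open bearings of the wet grinder, its orange drive wheel on the motor side and the stone midway between the bearings, until both ends are fully home. Make up the grey kit tray so that it holds exactly one slip stone, one dressing stone, one strop block and one paste tin, each lying flat on the tray's floor; one of the four is in there already, so leave its twin out. Lay every blue chisel on the sloped rest, one to a notch across both rails with its cutting edge at the low end, and leave the respirator, rasp and sanding block where they are.

Things in the scene. Friction and masses are not known exactly. Their poses are not given: they have to be found in the camera images.
- grindstone: GRINDSTONE, grey disc, diameter 120, 25 mm thick, fixed on a 12 mm steel axle along its y; origin at the disc's centre on the axle; 0.5 to 0.75 kg. Flanges (44 mm diameter) and nuts reach 22 mm either side; beyond them grip the flat faces near the rim. It may be turned any way about its axle. Axle ends at y = -75 and +88 mm; orange drive wheel (40 mm diameter) at +70 to +82 mm
- journal_drive (a point): point on the grindstone's axle, 56 mm from the disc's centre towards the drive wheel (+y); lies in the motor-side bearing when seated
- journal_plain (a point): point on the grindstone's axle, 56 mm from the disc's centre towards the plain end (-y)
- grinder: WET GRINDER, fixed; origin on the bench under its green trough (150 x 98 mm, 70 high), y along the axle to the motor. Grey bearing blocks 14 mm thick at y = +56 (motor side) and -56 mm: slot at x = 0, 15 mm wide, floor 94 high, straight to 106, then a brass mouth 31 mm wide at height 114. Seated axle centre 100 high, stone's top 160, stone in the trough. Motor from y = 120 mm, 130 high
- cradle: plywood CRADLE, fixed, base 120 x 100 mm, origin at the centre of its underside, y along the axle. The grindstone starts in it, drive wheel to +y, axle centre 75 mm above the bench in two open notches at y = +42 and -42 mm (posts 60 mm long in x, up to 90 mm); lift it straight up
- tray: grey KIT TRAY, fixed, outside 200 mm along its x, 190 mm along its y, 22 high, walls and floor 4 mm; origin at the centre of its underside. Room for the four kit parts in two rows of two
- rest: wooden CHISEL REST, fixed, 150 (x) x 170 mm (y), origin on the bench under its centre. Two rails along y, their tops in a plane falling 15 degrees to +x, 62 mm above the origin: rail at x = -43 has its top 74 high, at x = +43 50 high. 12 mm teeth leave three notches a rail, 24 wide, at y = -48, 0, +48 mm. Open for 76 mm between the rails. Chisels stay by friction
- slip_a_center (a point): SLIP STONE: plain green block 75 x 28 x 18 mm with rounded edges; centre of the one lying on the bench near the robot's work area, long side along its x, z up
- slip_b_center (a point): SLIP STONE again, the twin of the same look and size; its centre. It starts either in the tray or on the black stock mat (4 mm thick) at the far edge of the bench; either copy may be used
- dresser_a_center (a point): DRESSING STONE: orange-red block 60 x 36 x 28 mm with a dark band round its middle; centre of the one lying on the bench near the robot's work area, long side along its x, z up
- dresser_b_center (a point): DRESSING STONE again, the twin of the same look and size; its centre. It starts either in the tray or on the black stock mat (4 mm thick) at the far edge of the bench; either copy may be used
- strop_a_center (a point): STROP BLOCK: brown wooden block 75 x 32 x 24 mm with a black top; centre of the one lying on the bench near the robot's work area, long side along its x, z up
- strop_b_center (a point): STROP BLOCK again, the twin of the same look and size; its centre. It starts either in the tray or on the black stock mat (4 mm thick) at the far edge of the bench; either copy may be used
- tin_a_center (a point): PASTE TIN: round metal tin 44 mm across, 24 high, yellow lid; centre of the one lying on the bench near the robot's work area, long side along its x, z up
- tin_b_center (a point): PASTE TIN again, the twin of the same look and size; its centre. It starts either in the tray or on the black stock mat (4 mm thick) at the far edge of the bench; either copy may be used
- chisel1_center (a point): centre of a CHISEL, 160 mm long along its x, blue square shank 14 x 14 mm from 75 mm behind this point to 40 mm ahead, bright steel blade 16 wide and 5 thick from +40 to +80 mm (cutting edge at +x), 0.2 kg, balance near the centre; lies flat on the bench. In some starts one of the three chisels is absent
- chisel2_center (a point): centre of a CHISEL, 160 mm long along its x, blue square shank 14 x 14 mm from 75 mm behind this point to 40 mm ahead, bright steel blade 16 wide and 5 thick from +40 to +80 mm (cutting edge at +x), 0.2 kg, balance near the centre; lies flat on the bench
- chisel3_center (a point): centre of a CHISEL, 160 mm long along its x, blue square shank 14 x 14 mm from 75 mm behind this point to 40 mm ahead, bright steel blade 16 wide and 5 thick from +40 to +80 mm (cutting edge at +x), 0.2 kg, balance near the centre; lies flat on the bench
- respirator: black half-mask respirator with two pink round filters, about 130 mm wide, 85 high; not part of the job, leave alone; origin at its underside
- rasp: rasp with blue handle, 260 mm long, 22 high, lying on the bench beyond the chisel rest; not part of the job, leave alone; origin at its underside
- sanding_block: pale wooden sanding block 100 x 65 x 22 mm; not part of the job, leave alone; origin at its underside

How it is judged:
By the outcome, as a careful person would: the job done as asked, in the order asked, and still so for the second after the job is handed in, with the robot touching nothing.
Of chisel1, chisel2, chisel3 only 2 to 3 are there at a start; the rules pass over those that are not, and their reading is None.
At some moment in a run one of slip_a, dresser_a, strop_a, tin_a may be knocked a few centimetres aside while the robot is not near it.
It also fails if it takes over 210 s, if anything falls off the work surface, if the arm or the gripper's body presses on something with over 40 N, if the wrist force passes 120 N, or if a joint passes its speed limit or range.

### The arm

A 6-joint arm with a two-finger parallel gripper is mounted at the origin on the work surface. World frame = base frame: x ahead of the robot, y to its left, z up, the work surface at z = 0. Lengths are in m, angles in rad, forces in N, time in s.
With the tool pointing down it reaches from about 0.375 to 0.975 m from the base axis. Payload 3.8 kg.
Tool frame: the origin (TCP) lies between the finger pads; the fingertips stand 19 mm ahead of it and the grasp point (between the pads) is the TCP (manip.tips_ahead is the distance from the TCP to the fingertips, in m); z points along the fingers, y is the line along which they close (so a half turn about z gives the same grasp; the last joint's range is limited). The gripper opens to 88 mm and grips with 3 to 60 N. Pads are 18 mm wide; open, the fingers measure 123 mm over their backs; the gripper's body (75 mm by 187 mm) begins 45 mm behind the grasp point.
Start: joints at [1.28, 0.264, 1.604, -0, 1.274, -0.037], TCP at [0.169, 0.653, 0.258] pointing down, gripper open.
Joint ranges: [-2.63, 2.63], [-0.94, 2.18], [0.31, 2.57], [-1.31, 4.45], [0, 2.66], [-2.55, 2.55]. Speed limits (rad/s): [2.57, 2.57, 3.14, 3.14, 3.14, 3.14].

### API

Orientations are given as a 3x3 rotation matrix whose columns are the frame's x, y, z axes.
In Python, from workcell import manip gives the robot as it stands.
- The arm moves only by the tool carry_out, never from a script. Its argument "increments" is one flat list of numbers, 4 for each row, row after row: the shift along the tool's x, y, z in m, then the turn about the tool's z in rad. In form: [tx, ty, tz, roll, tx, ty, tz, roll, ...]. A call has 1 to 10 rows; each row is the pose to reach, as a shift and turn from the pose commanded when the call began, along the tool's axes at that moment; what a row does not reach only later rows make up. A row lasts 1/12 s, in which the tool goes at most 41.7 mm and 7.16 degrees, less where a joint would pass 70% of its speed; a pose out of reach is approached as far as the arm can. A call with a gripper value outside its range is refused whole. "claw" is the finger opening in m, from 0 to 0.0881, set as the call begins (left out, the last holds). The fingers move at their own pace and stop on an object; "force" is the grip in N (left out, the last holds). Time passes only in rows, so rows that repeat a pose let the fingers close. It gives the time, the measured TCP pose, the force, the opening and the grip force at its end, in the units of the state.
- manip.get_state(): the state, without advancing time (a new reading comes with each control period).
- manip.snapshot(name): name is "side" or "top"; returns (picture, depth): 480x640x3 uint8, red, green, blue; 480x640 float32, m along the optical axis (not along the pixel's ray), 0 where there is no reading.
- manip.calibration(name): a dict with "K" (3x3 intrinsics, pixels), "pose" (4x4, takes a point from camera to world coordinates). Camera axes: x right, y down, z forward; pixel columns grow to the right and rows downward; lengths in m; the calibration is good to about 2 mm. A picture is of the moment at which its call begins. calibration takes no time and is no camera call.
- manip.sign_off(): hands the job in; it is judged then, once.
The state is a dict: "time": time; "q": joint angles; "dq": joint speeds; "tau": joint torques, N m; "tool_pos": TCP position; "eef_rot": TCP orientation; "force": force on the tool from outside, world axes, zero at the start; "ft_torque": the same for the moment, N m; "gripper_width": finger opening in m; "finger_force": force on a finger pad.
Only numpy, scipy, OpenCV 4.12 (cv2) and the standard library are available. Lean on these libraries where they do the work, as an engineer would, in place of code of your own. Each camera call takes 0.05 s, during which the arm holds its last target. There are 200 camera calls.

## Working session

There is one attempt and no reset: what is moved stays moved. The work goes in short steps, Python scripts to look and compute and a tool call to move; the robot and the scene stay as the last step left them, time stands still between calls to the robot, and variables do not carry over. Pictures are saved under pics/ and viewed, at most 14 in all, crops included, and the job is handed in when it is done.

Besides the shell and the picture viewer there is one more tool, called after "Call:" as name(argument=value, ...), one argument or row to a line, values as JSON. carry_out: Moves the arm, as the interface text tells. Its arguments: {"type":"object","properties":{"increments":{"type":"array","items":{"type":"number"}},"claw":{"type":"number"},"force":{"type":"number"}},"required":["increments"]}

```bash
ls; mkdir -p pics; cat > h.py <<'E'
import numpy as np, cv2
from workcell import manip
def snap(n,f=None):
    im,d=manip.snapshot(n)
    if f: cv2.imwrite('pics/'+f,im[:,:,::-1])
    c=manip.calibration(n);K=np.array(c['K']);P=np.array(c['pose'])
    v,u=np.mgrid[0:480,0:640]
    pc=np.stack([(u-K[0,2])/K[0,0]*d,(v-K[1,2])/K[1,1]*d,d],-1)
    return im,d,pc@P[:3,:3].T+P[:3,3]
E
python3 - <<'E'
from h import *
for n in('side','top'):
    im,d,X=snap(n,n+'0.png'); np.savez('/tmp/'+n+'0.npz',im=im,d=d,X=X)
    c=manip.calibration(n);print(n,np.round(c['K'],1).tolist(),np.round(c['pose'],3).tolist())
s=manip.get_state();print(s['tool_pos'],np.round(s['eef_rot'],3),s['time'],s['force'])
E
```

```text
pics
side [[568.9, 0.0, 326.3], [0.0, 568.9, 239.5], [0.0, 0.0, 1.0]] [[0.992, -0.088, 0.094, 0.485], [-0.128, -0.578, 0.806, -1.143], [-0.016, -0.812, -0.584, 0.909], [0.0, 0.0, 0.0, 1.0]]
top [[589.4, 0.0, 317.6], [0.0, 589.4, 234.6], [0.0, 0.0, 1.0]] [[0.006, -0.981, 0.193, 0.343], [-1.0, -0.006, -0.002, -0.021], [0.003, -0.193, -0.981, 1.367], [0.0, 0.0, 0.0, 1.0]]
[0.1693057  0.65281296 0.25653777] [[-0.968  0.251 -0.001]
 [ 0.251  0.968 -0.002]
 [ 0.    -0.002 -1.   ]] 0.1 [ 0.13286    -0.60465099  0.38226167]
```

View pics/top0.png

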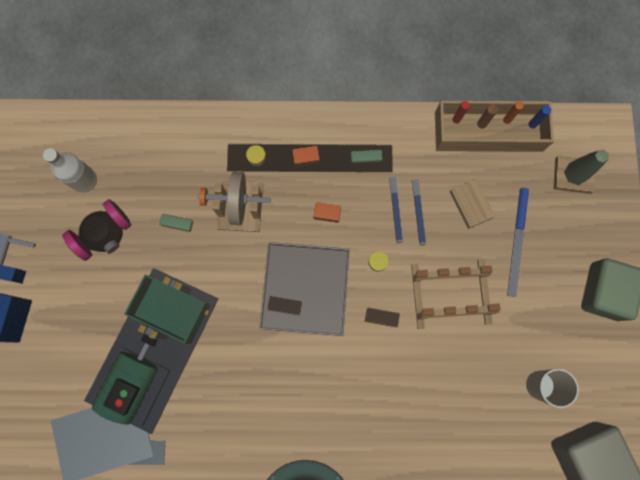

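View pics/side0.png

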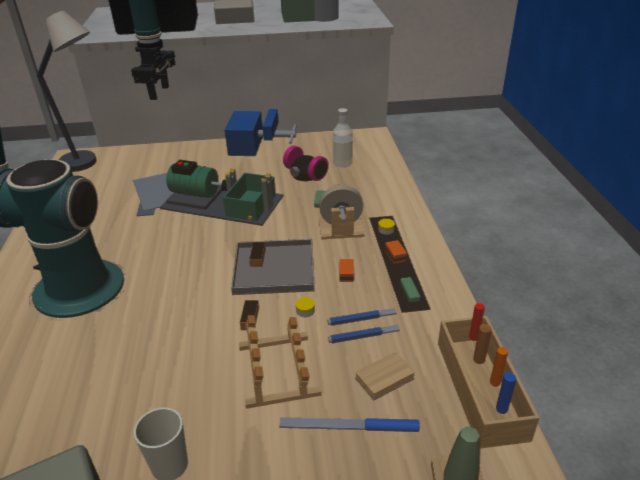

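The top view shows two chisels at about (397,210) and (419,212), with the blades pointing up in the picture. The strop twin is already in the tray at (285,306). Slip (176,222), dresser (327,212) and tin (378,261) lie on the bench, the grindstone is at (236,198) with its drive wheel to the left, and the grinder is at (165,308) with its motor at the lower left.

```bash
python3 - <<'E'
from h import *
D=np.load('/tmp/top0.npz');X=D['X'];im=D['im']
def rect(n,box,zlo,zhi,col=None):
    x0,y0,x1,y1=box;P=X[y0:y1,x0:x1].reshape(-1,3);C=im[y0:y1,x0:x1].reshape(-1,3).astype(int)
    m=(P[:,2]>zlo)&(P[:,2]<zhi)
    if col: m&=col(C)
    P=P[m]
    if len(P)<6: print(n,len(P));return
    (c,s,a)=cv2.minAreaRect((P[:,:2]*1000).astype(np.float32))
    if s[0]<s[1]: s=s[::-1];a+=90
    print(n,len(P),'c',np.round(c),'size',np.round(s),'longang',round(a%180,1),'z med/max',np.round([np.median(P[:,2])*1000,P[:,2].max()*1000]),'mean',np.round(P.mean(0)*1000))
rect('slip',(155,208,198,238),.009,.03)
rect('dresser',(308,198,348,226),.012,.04)
rect('tin',(363,246,394,277),.012,.04)
rect('stropbench',(358,302,406,332),.012,.04)
rect('stropTray',(262,290,308,320),.016,.05)
rect('tray',(255,238,355,340),.015,.026)
rect('trayall',(255,238,355,340),.002,.026)
blue=lambda C:(C[:,2]>C[:,0]+25)
rect('ch1',(385,172,408,248),.004,.03)
rect('ch1b',(385,172,408,248),.004,.03,blue)
rect('ch2',(410,172,430,248),.004,.03)
rect('ch2b',(410,172,430,248),.004,.03,blue)
rect('restall',(405,255,505,332),.02,.1)
rect('wheel',(190,180,275,240),.13,.14)
rect('disc',(190,160,275,240),.1,.14)
rect('axle',(250,185,275,212),.07,.09)
rect('drive',(194,185,212,210),.075,.1)
rect('trough',(110,260,220,350),.06,.075)
rect('bearing',(110,260,220,350),.1,.12)
rect('motor',(85,340,165,425),.09,.14)
rect('respir',(60,190,135,265),.02,.12)
E
python3 - <<'E'
import cv2
im=cv2.imread('pics/top0.png')
a=cv2.resize(im[250:440,70:260],(600,600),interpolation=cv2.INTER_CUBIC)
cv2.imwrite('pics/c1.png',a)
b=cv2.resize(im[165:335,380:510],(459,600),interpolation=cv2.INTER_CUBIC)
cv2.imwrite('pics/c2.png',b)
E
```

```text
slip 383 c [637. 309.] size [76. 29.] longang 78.1 z med/max [18. 26.] mean [636. 308.  18.]
dresser 427 c [662. -46.] size [61. 38.] longang 81.3 z med/max [28. 37.] mean [661. -46.  27.]
tin 301 c [ 547. -164.] size [45. 42.] longang 176.9 z med/max [25. 31.] mean [ 547. -164.   24.]
stropbench 484 c [ 419. -171.] size [75. 32.] longang 80.4 z med/max [24. 33.] mean [ 419. -171.   24.]
stropTray 521 c [451.  57.] size [89. 57.] longang 91.5 z med/max [28. 36.] mean [445.  55.  28.]
tray 698 c [484.   5.] size [200. 190.] longang 175.5 z med/max [22. 26.] mean [479.  12.  22.]
trayall 6284 c [486.   5.] size [235. 233.] longang 0.3 z med/max [ 5. 26.] mean [486.   4.   7.]
ch1 568 c [ 674. -210.] size [183.  52.] longang 179.0 z med/max [12. 22.] mean [ 675. -210.   11.]
ch1b 214 c [ 656. -210.] size [112.  12.] longang 4.5 z med/max [14. 22.] mean [ 655. -210.   14.]
ch2 512 c [ 675. -266.] size [184.  46.] longang 178.2 z med/max [12. 21.] mean [ 670. -264.   11.]
ch2b 218 c [ 651. -263.] size [113.  13.] longang 4.5 z med/max [14. 21.] mean [ 650. -264.   14.]
restall 1492 c [ 46
[... 165 characters left out ...]
[679. 159. 134.]
disc 623 c [679. 157.] size [110.  29.] longang 177.1 z med/max [127. 140.] mean [674. 158. 124.]
axle 212 c [677. 118.] size [51. 50.] longang 130.2 z med/max [82. 90.] mean [676. 112.  82.]
drive 152 c [683. 234.] size [37. 31.] longang 141.7 z med/max [89. 98.] mean [681. 232.  87.]
trough 640 c [416. 318.] size [162. 152.] longang 155.7 z med/max [69. 75.] mean [421. 315.  69.]
bearing 185 c [433. 310.] size [126.  42.] longang 155.7 z med/max [110. 119.] mean [432. 309. 110.]
motor 2212 c [263. 385.] size [131.  79.] longang 155.8 z med/max [107. 134.] mean [264. 381. 110.]
respir 2235 c [617. 493.] size [158. 149.] longang 70.6 z med/max [54. 88.] mean [606. 474.  55.]
```

View pics/c1.png

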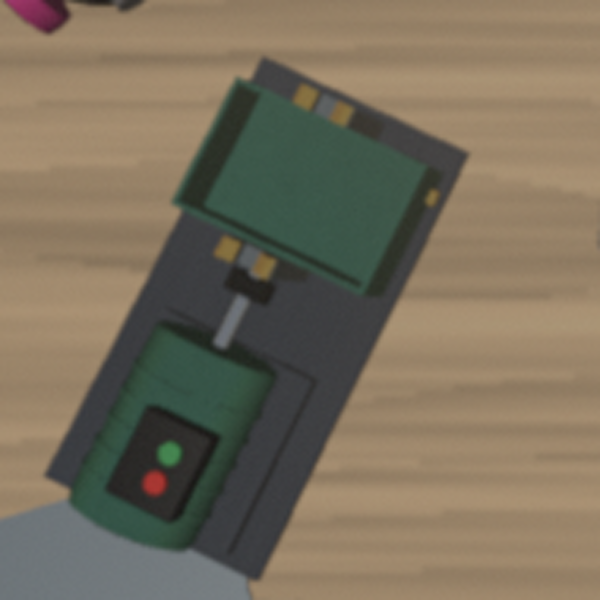

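View pics/c2.png

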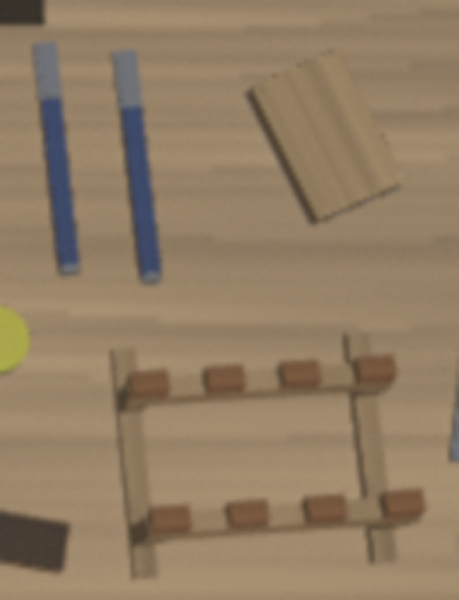

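```bash
cat >> h.py <<'E'
def rect(X,im,n,box,zlo,zhi,col=None):
    x0,y0,x1,y1=box;P=X[y0:y1,x0:x1].reshape(-1,3);C=im[y0:y1,x0:x1].reshape(-1,3).astype(int)
    m=(P[:,2]>zlo)&(P[:,2]<zhi)
    if col: m&=col(C)
    P=P[m]
    if len(P)<6: print(n,len(P));return P
    (c,s,a)=cv2.minAreaRect((P[:,:2]*1000).astype(np.float32))
    if s[0]<s[1]: s=s[::-1];a+=90
    print(n,len(P),'c',np.round(c,1),'size',np.round(s),'ang',round(a%180,1),'z med',round(np.median(P[:,2])*1000),'mean',np.round(P.mean(0)*1000,1))
    return P
def go(x,y,z,ang,p=None,a=None):
    """mm, deg (tool x heading): increments tx ty tz roll from now or from pose p,a"""
    s=manip.get_state();R=s['eef_rot']
    if p is None: p=np.array(s['tool_pos'])*1000;a=np.degrees(np.arctan2(R[1][0],R[0][0]))
    d=np.array([x,y,z])-p;c,sn=np.cos(np.radians(a)),np.sin(np.radians(a))
    da=(ang-a+180)%360-180
    print('inc',np.round([(c*d[0]+sn*d[1])/1e3,(sn*d[0]-c*d[1])/1e3,-d[2]/1e3,-np.radians(da)],4),'q6 goal',round(np.degrees(s['q'][5])-da+np.degrees(np.arctan2(y,x)-s['q'][0]),0))
    return np.array([x,y,z]),ang
E
python3 - <<'E'
from h import *
D=np.load('/tmp/top0.npz');X=D['X'];im=D['im']
br=lambda C:(C[:,0]>C[:,2]+40)
b1=(155,270,185,296);b2=(130,318,162,344)
rect(X,im,'brassF',b1,.1,.13,br);rect(X,im,'brassM',b2,.1,.13,br)
rect(X,im,'F',b1,.088,.13);rect(X,im,'M',b2,.088,.13)
rect(X,im,'slotF',b1,.088,.100);rect(X,im,'slotM',b2,.088,.1)
rect(X,im,'strop',(265,294,305,317),.022,.033)
rect(X,im,'discTop',(215,160,255,240),.122,.14)
rect(X,im,'ax',(250,185,275,212),.077,.085,lambda C:abs(C[:,0]-C[:,2])<25)
rect(X,im,'restFar',(410,262,496,281),.04,.1);rect(X,im,'restNear',(410,299,504,322),.04,.1)
teeth=lambda C:(C[:,0]-C[:,2]>35)&(C[:,0]<130)
rect(X,im,'tF',(410,262,496,281),.04,.1,teeth);rect(X,im,'tN',(410,299,504,322),.04,.1,teeth)
for u in range(414,500,6): print(u,[int(1000*X[v,u,2]) for v in(268,270,272,274,276,306,308,310,312,314)])
go(678,158,200,177.6);
E
```

```text
brassF 69 c [483.5 287.1] size [40. 13.] ang 64.2 z med 111 mean [484.3 288.1 110.8]
brassM 76 c [382.  333.9] size [40. 14.] ang 65.3 z med 111 mean [382.  333.9 110.8]
F 135 c [483.6 287. ] size [40. 14.] ang 65.7 z med 106 mean [483.4 286.1 104.4]
M 154 c [382.  333.3] size [42. 15.] ang 65.7 z med 106 mean [381.6 331.6 103.9]
slotF 44 c [480.8 281.8] size [28. 13.] ang 64.2 z med 93 mean [483.1 285.6  93.9]
slotM 59 c [380.7 331. ] size [36. 14.] ang 65.7 z med 95 mean [381.9 331.1  94.4]
strop 440 c [444.2  50.6] size [75. 32.] ang 80.6 z med 28 mean [443.9  50.4  28.2]
discTop 391 c [678.3 158.8] size [80. 26.] ang 177.6 z med 131 mean [677.2 158.7 130.7]
ax 85 c [676.8 106.8] size [44. 12.] ang 85.6 z med 81 mean [676.1 107.1  80.8]
restFar 693 c [ 517.3 -329.1] size [171.  21.] ang 94.3 z med 54 mean [ 516.4 -328.7   54.9]
restNear 748 c [ 430.7 -335.9] size [172.  21.] ang 94.2 z med 78 mean [ 429.8 -333.6   77.6]
tF 492 c [ 516.8 -329.1] size [171.  20.] ang 94.2 z med 59 mean [ 515.7 -329.4   56.5]
tN 484 c [ 430.2 -335.4] size [168.  19.] ang 94.2 z med 82 mean [ 429.4 -336.2   79.7]
414 [12, 12, 16, 8, 34, 0, -2, 5, -2, 3]
420 [0, 60, 62, 58, 63, 14, 9, 14, 61, 57]
426 [0, 60, 58, 62, 57, 1, 83, 84, 84, 87]
432 [4, 0, 44, 49, 53, 1, 82, 87, 83, 85]
438 [0, 64, 63, 57, 51, -3, 1, 73, 76, 73]
444 [60, 66, 63, 63, 50, 1, 87, 83, 79, 79]
450 [-2, 46, 53, 50, 48, 0, 79, 82, 87, 73]
456 [-1, 49, 48, 48, 45, 3, 69, 75, 84, 73]
462 [62, 63, 65, 54, 39, -4, 69, 74, 77, 70]
468 [60, 68, 65, 52, 44, 82, 83, 86, 87, 68]
474 [49, 47, 51, 56, 2, 86, 83, 86, 78, 63]
480 [54, 57, 48, 50, 8, 76, 74, 74, 78, 0]
486 [66, 62, 60, 45, 22, 74, 73, 71, 71, 27]
492 [1, 62, 0, 0, 5, 84, 87, 86, 70, 1]
498 [-1, 1, 0, 0, -1, 89, 85, 84, 62, -2]
inc [-0.6166 -0.3513  0.0565 -0.2119] q6 goal -74.0
```

Call:
carry_out(
  increments=[-0.617, -0.351, 0.03, -0.212, -0.617, -0.351, 0.03, -0.212, -0.617, -0.351, 0.03, -0.212, -0.617, -0.351, 0.03, -0.212, -0.617, -0.351, 0.03, -0.212, -0.617, -0.351, 0.03, -0.212, -0.617, -0.351, 0.03, -0.212, -0.617, -0.351, 0.03, -0.212, -0.617, -0.351, 0.03, -0.212, -0.617, -0.351, 0.03, -0.212],
  claw=0.05,
  force=50,
)

```text
time: 0.93
tool_pos: [0.4689, 0.3614, 0.2396]
eef_rot: [[-0.999, 0.042, -0.0], [0.042, 0.999, -0.0], [0.0, -0.0, -1.0]]
force: [0.2, 1.9, 0.3]
gripper_width: 0.0501
finger_force: 0.0
```

```bash
python3 - <<'E'
from h import *
s=manip.get_state();print(s['tool_pos'],s['eef_rot'][0][:2],s['time'],s['gripper_width'])
go(678,158.5,220,177.6)
E
```

```text
[0.46891568 0.36141538 0.23964958] [-0.9991279   0.04175154] 0.9333 0.050061018970893136
inc [-2.174e-01 -1.940e-01  1.960e-02  1.000e-04] q6 goal -74.0
```

Call:
carry_out(
  increments=[-0.217, -0.194, 0.02, 0, -0.217, -0.194, 0.02, 0, -0.217, -0.194, 0.02, 0, -0.217, -0.194, 0.02, 0, -0.217, -0.194, 0.02, 0, -0.217, -0.194, 0.02, 0, -0.217, -0.194, 0.02, 0, -0.217, -0.194, 0.02, 0, -0.217, -0.194, 0.02, 0, -0.217, -0.194, 0.02, 0],
)

```text
time: 1.77
tool_pos: [0.6762, 0.1603, 0.2192]
eef_rot: [[-0.999, 0.043, -0.002], [0.043, 0.999, 0.0], [0.002, 0.0, -1.0]]
force: [0.2, -0.9, -0.3]
gripper_width: 0.0499
finger_force: 0.0
```

```bash
python3 - <<'E'
from h import *
p=go(678,158.5,123,177.6)
E
```

```text
inc [-0.0019 -0.0017  0.0962 -0.0009] q6 goal -74.0
```

Call:
carry_out(
  increments=[-0.002, -0.002, 0.03, 0, -0.002, -0.002, 0.06, 0, -0.002, -0.002, 0.085, 0, -0.002, -0.002, 0.096, 0, -0.002, -0.002, 0.096, 0, -0.002, -0.002, 0.096, 0],
)

```text
time: 2.27
tool_pos: [0.6778, 0.1594, 0.1242]
eef_rot: [[-0.999, 0.04, -0.001], [0.04, 0.999, -0.0], [0.001, -0.0, -1.0]]
force: [0.0, 0.3, 1.6]
gripper_width: 0.0499
finger_force: 0.0
```

Call:
carry_out(
  increments=[0, 0, 0, 0, 0, 0, 0, 0, 0, 0, 0, 0, 0, 0, 0, 0, 0, 0, 0, 0, 0, 0, 0, 0, 0, 0, 0, 0, 0, 0, 0, 0],
  claw=0.01,
  force=50,
)

```text
time: 2.93
tool_pos: [0.6797, 0.1586, 0.1259]
eef_rot: [[-0.999, 0.042, 0.003], [0.042, 0.999, 0.001], [-0.003, 0.001, -1.0]]
force: [-0.6, 1.2, 5.1]
gripper_width: 0.0244
finger_force: 50.0
```

Call:
carry_out(
  increments=[0, 0, -0.015, 0, 0, 0, -0.04, 0, 0, 0, -0.07, 0, 0, 0, -0.1, 0, 0, 0, -0.115, 0, 0, 0, -0.115, 0, 0, 0, -0.115, 0],
)

```text
time: 3.52
tool_pos: [0.6783, 0.158, 0.2388]
eef_rot: [[-0.999, 0.042, -0.001], [0.042, 0.999, -0.0], [0.001, -0.0, -1.0]]
force: [-0.3, -1.4, -9.1]
gripper_width: 0.0246
finger_force: 50.0
```

```bash
python3 - <<'E'
from h import *
s=manip.get_state();print(s['tool_pos'],s['force'],s['ft_torque'])
p=go(433,310.3,240,245.6)
snap('side','s1.png')
E
```

```text
[0.6782807  0.15800817 0.23879622] [-0.27976079 -1.36311138 -9.087588  ] [ 0.00044116  0.03436152 -0.0448117 ]
inc [ 0.2514  0.1419 -0.0012 -1.1868] q6 goal -120.0
```

View pics/s1.png

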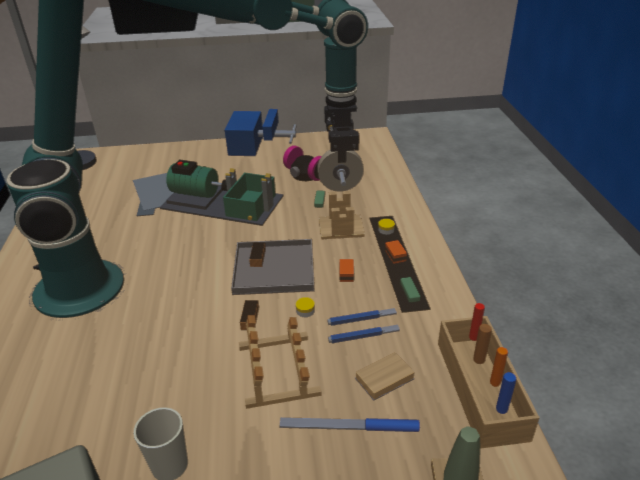

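The stone is held level at about (341,170), clear of its cradle.

Call:
carry_out(
  increments=[0.02, 0.01, 0, -0.1, 0.045, 0.025, 0, -0.22, 0.07, 0.04, 0, -0.34, 0.1, 0.055, 0, -0.46, 0.125, 0.07, 0, -0.58, 0.15, 0.085, 0, -0.7, 0.175, 0.1, 0, -0.82, 0.2, 0.112, 0, -0.94, 0.225, 0.126, 0, -1.06, 0.251, 0.142, 0, -1.187],
)

```text
time: 4.4
tool_pos: [0.4308, 0.3096, 0.2355]
eef_rot: [[-0.41, -0.912, -0.005], [-0.912, 0.41, -0.004], [0.006, 0.003, -1.0]]
force: [0.0, 0.3, -6.7]
gripper_width: 0.0249
finger_force: 50.0
```

Call:
carry_out(
  increments=[0, 0, 0, 0, 0, 0, 0, 0, 0, 0, 0, 0, 0, 0, 0, 0, 0, 0, 0, 0, 0, 0, 0, 0],
)

```text
time: 4.9
tool_pos: [0.4344, 0.31, 0.2387]
eef_rot: [[-0.416, -0.909, -0.001], [-0.909, 0.416, -0.001], [0.001, 0.0, -1.0]]
force: [0.5, -0.6, -7.0]
gripper_width: 0.0245
finger_force: 50.0
```

```bash
python3 - <<'E'
from h import *
im,d,X=snap('top','t1.png');np.savez('/tmp/t1.npz',im=im,X=X)
s=manip.get_state();print(s['tool_pos'],s['force'],s['gripper_width'])
p=go(433,310.3,190,245.6)
a=cv2.imread('pics/t1.png');cv2.imwrite('pics/t1c.png',cv2.resize(a[240:400,80:260],(675,600)))
E
```

```text
[0.43441684 0.31010659 0.23885364] [ 0.17547855  0.45612016 -7.81121748] 0.024793204556005657
inc [ 0.0004  0.0014  0.0489 -0.0033] q6 goal -120.0
```

View pics/t1c.png

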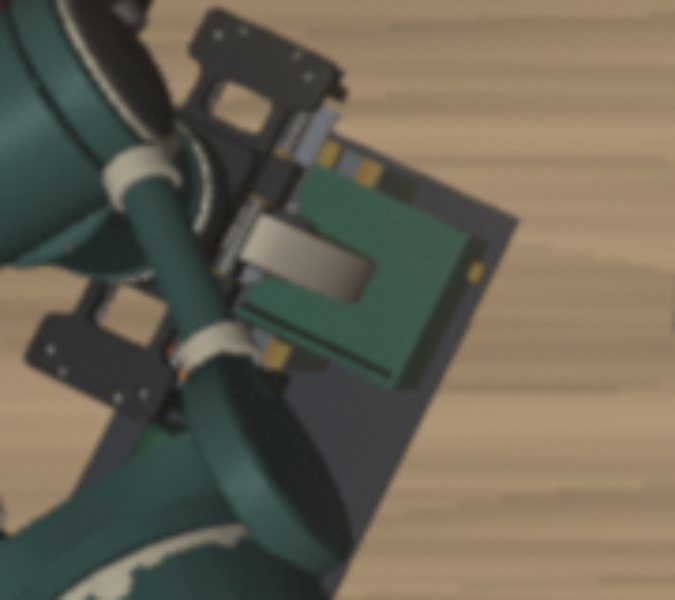

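The drive wheel points to the motor side. The plain axle end at about (165,275) and a slice of the disc at (161,309) are visible, so I can check the alignment.

```bash
python3 - <<'E'
from h import *
D=np.load('/tmp/t1.npz');X=D['X'];im=D['im']
c=np.array([432.8,310.3]);t=np.radians(155.6);ay=np.array([np.cos(t),np.sin(t)]);ax=np.array([ay[1],-ay[0]])
P=X[265:325,145:185].reshape(-1,3)*1000
for n,m in(('axle',(P[:,2]>175)&(P[:,2]<205)&((P[:,:2]-c)@ay<-45)),('disc',(P[:,2]>175)&(P[:,2]<245)&(abs((P[:,:2]-c)@ay)<30))):
    Q=P[m];l=np.c_[(Q[:,:2]-c)@ax,(Q[:,:2]-c)@ay,Q[:,2]]
    if len(l):print(n,len(l),'x',np.percentile(l[:,0],[2,50,98]).round(1),'y',np.percentile(l[:,1],[2,50,98]).round(1),'z',np.percentile(l[:,2],[2,50,98]).round(1))
    if n=='axle':
        for lo in range(-80,-45,5):
            k=(l[:,1]>=lo)&(l[:,1]<lo+5)
            if k.sum():print(lo,k.sum(),l[k].mean(0).round(1))
E
```

```text
axle 96 x [-6.9 -2.3  4.3] y [-77.3 -61.5 -46.4] z [186.  191.7 196.4]
-80 7 [ -2.6 -76.6 191.3]
-75 16 [ -2.1 -72.5 191.9]
-70 16 [ -1.  -67.4 191.1]
-65 14 [ -1.3 -62.4 191. ]
-60 15 [ -1.6 -57.5 192.8]
-55 15 [ -0.8 -52.4 190.8]
-50 13 [ -2.4 -47.7 192.5]
disc 493 x [-59.5 -36.9  -5. ] y [-21.2  -4.   18.8] z [183.3 224.6 244.5]
```

Call:
carry_out(
  increments=[-0.0005, 0.0015, 0.02, 0, -0.0005, 0.0015, 0.045, 0, -0.0005, 0.0015, 0.062, 0, -0.0005, 0.0015, 0.068, 0, -0.0005, 0.0015, 0.072, 0, -0.0005, 0.0015, 0.075, 0, -0.0005, 0.0015, 0.077, 0, -0.0005, 0.0015, 0.077, 0, -0.0005, 0.0015, 0.077, 0],
)

```text
time: 5.7
tool_pos: [0.4334, 0.3122, 0.1632]
eef_rot: [[-0.415, -0.91, 0.002], [-0.91, 0.415, 0.001], [-0.002, -0.001, -1.0]]
force: [0.1, 0.4, -7.2]
gripper_width: 0.0247
finger_force: 50.0
```

Call:
carry_out(
  increments=[0, 0, 0.0015, 0, 0, 0, 0.003, 0, 0, 0, 0.0045, 0, 0, 0, 0.006, 0, 0, 0, 0.007, 0, 0, 0, 0.008, 0, 0, 0, 0.008, 0],
)

```text
time: 6.28
tool_pos: [0.4324, 0.3116, 0.1537]
eef_rot: [[-0.415, -0.91, -0.001], [-0.91, 0.415, -0.0], [0.001, 0.0, -1.0]]
force: [-0.4, -0.4, -7.0]
gripper_width: 0.0246
finger_force: 50.0
```

Call:
carry_out(
  increments=[0, 0, 0.001, 0, 0, 0, 0.002, 0, 0, 0, 0.003, 0, 0, 0, 0.003, 0, 0, 0, 0.003, 0],
)

```text
time: 6.7
tool_pos: [0.4327, 0.3118, 0.1512]
eef_rot: [[-0.415, -0.91, 0.0], [-0.91, 0.415, 0.0], [-0.0, -0.0, -1.0]]
force: [0.8, 0.7, -7.3]
gripper_width: 0.0245
finger_force: 50.0
```

```bash
python3 - <<'E'
from h import *
s=manip.get_state();print(s['tool_pos'],s['force'])
E
```

```text
[0.43272323 0.31178777 0.15118267] [ 0.77695252  0.66825209 -7.26850522]
```

No contact yet, so I'll carry on down slowly.

Call:
carry_out(
  increments=[0, 0, 0.0005, 0, 0, 0, 0.001, 0, 0, 0, 0.0015, 0, 0, 0, 0.002, 0, 0, 0, 0.002, 0],
)

```text
time: 7.12
tool_pos: [0.4329, 0.3121, 0.1509]
eef_rot: [[-0.415, -0.91, 0.001], [-0.91, 0.415, 0.001], [-0.001, -0.0, -1.0]]
force: [-5.1, -1.5, 5.8]
gripper_width: 0.0245
finger_force: 50.0
```

```bash
python3 - <<'E'
from h import *
im,d,X=snap('top')
c=np.array([432.8,310.3]);t=np.radians(155.6);ay=np.array([np.cos(t),np.sin(t)]);ax=np.array([ay[1],-ay[0]])
P=X[255:360,120:200].reshape(-1,3)*1000;L=np.c_[(P[:,:2]-c)@ax,(P[:,:2]-c)@ay,P[:,2]]
for lo in list(range(-80,-44,4))+[44,48,52,56,60,64,68,72,76,80]:
    k=(L[:,1]>=lo)&(L[:,1]<lo+4)&(abs(L[:,0])<5)&(L[:,2]<128)
    if k.sum():print(lo,k.sum(),np.median(L[k],0).round(1))
k=(L[:,2]>115)&(L[:,2]<165)&(L[:,0]<-22)&(abs(L[:,1])<40);print(np.percentile(L[k][:,1],[2,50,98]),k.sum())
s=manip.get_state();print(s['force'],s['ft_torque'])
E
```

```text
-80 8 [  0.5 -78.   -0.9]
-76 12 [ -0.8 -74.5   2.9]
-72 15 [ -0.9 -69.9  97.6]
-68 17 [ -1.2 -66.  100.6]
-64 9 [ -1.5 -61.4 102.1]
-60 10 [ -1.7 -58.  103.5]
-56 8 [ -2.  -53.8 105.2]
-52 13 [ -2.  -49.9 102.9]
-48 11 [ -1.1 -46.3 102.6]
44 9 [-1.1 45.  22. ]
[-13.16218344  -1.0722088   11.12789074] 267
[-4.53416567 -1.46256178  5.48832531] [-0.37123514  0.78243578 -0.0740579 ]
```

Call:
carry_out(
  increments=[0, 0, -0.0015, 0, 0, 0, -0.0015, 0],
)

```text
time: 7.33
tool_pos: [0.433, 0.3119, 0.151]
eef_rot: [[-0.415, -0.91, 0.001], [-0.91, 0.415, 0.001], [-0.001, -0.001, -1.0]]
force: [-2.0, -0.6, -0.1]
gripper_width: 0.0246
finger_force: 50.0
```

Call:
carry_out(
  increments=[0, 0, 0, 0, 0, 0, 0, 0, 0, 0, 0, 0, 0, 0, 0, 0],
  claw=0.05,
)

```text
time: 7.67
tool_pos: [0.4332, 0.312, 0.151]
eef_rot: [[-0.415, -0.91, 0.001], [-0.91, 0.415, 0.001], [-0.001, -0.001, -1.0]]
force: [-0.7, 0.5, 0.1]
gripper_width: 0.0488
finger_force: 0.0
```

Call:
carry_out(
  increments=[0, 0, -0.01, 0, 0, 0, -0.03, 0, 0, 0, -0.06, 0, 0, 0, -0.09, 0, -0.04, 0, -0.09, 0, -0.08, 0, -0.09, 0, -0.12, 0, -0.09, 0, -0.16, 0, -0.09, 0, -0.2, 0, -0.09, 0, -0.24, 0, -0.09, 0],
)

```text
time: 8.5
tool_pos: [0.533, 0.532, 0.2416]
eef_rot: [[-0.415, -0.91, 0.001], [-0.91, 0.415, 0.001], [-0.001, -0.0, -1.0]]
force: [1.0, 0.5, 0.7]
gripper_width: 0.05
finger_force: 0.0
```

```bash
python3 - <<'E'
from h import *
im,d,X=snap('top','t2.png');np.savez('/tmp/t2.npz',im=im,X=X)
c=np.array([432.8,310.3]);t=np.radians(155.6);ay=np.array([np.cos(t),np.sin(t)]);ax=np.array([ay[1],-ay[0]])
P=X[255:360,120:210].reshape(-1,3)*1000;L=np.c_[(P[:,:2]-c)@ax,(P[:,:2]-c)@ay,P[:,2]]
for lo in list(range(-80,-24,6))+list(range(26,92,6)):
    k=(L[:,1]>=lo)&(L[:,1]<lo+6)&(abs(L[:,0])<4)
    if k.sum():print(lo,k.sum(),np.median(L[k],0).round(1))
k=(L[:,2]>125)&(L[:,2]<165)&(abs(L[:,1])<40);print(np.percentile(L[k][:,1],[2,50,98]),L[k][:,2].max(),k.sum())
# parts
rect(X,im,'slip',(145,198,208,248),.009,.03,lambda C:C[:,1]>C[:,0]+15)
rect(X,im,'dresser',(295,188,360,236),.012,.04,lambda C:C[:,0]>C[:,2]+60)
rect(X,im,'tin',(350,236,404,287),.012,.04,lambda C:C[:,0]>C[:,2]+60)
s=manip.get_state();print(s['tool_pos'],s['force'])
E
```

```text
-80 11 [ -0.7 -75.5   2.6]
-74 20 [ -0.9 -71.1  52.7]
-68 18 [-1.000e-01 -6.570e+01  1.025e+02]
-62 12 [ -1.9 -58.5 106.1]
-56 13 [ -1.2 -52.9 104.3]
-50 17 [-1.000e-01 -4.710e+01  1.046e+02]
-44 21 [ -1.  -40.8  16.7]
-38 21 [ -0.8 -35.1 102.1]
-32 20 [ -0.9 -29.1 101.7]
-26 23 [ -0.6 -23.7 102.2]
26 20 [  0.2  29.  102.5]
32 22 [-0.4 34.8 58. ]
38 21 [ -0.3  41.1 103.3]
44 27 [-0.  46.2 71. ]
50 15 [ -1.   52.6 103.4]
56 13 [ -0.3  59.3 105.4]
62 14 [ -0.6  65.2 105.4]
68 23 [ -0.7  70.5 113.3]
74 12 [ -0.4  76.5 120.7]
80 12 [ -2.   83.3 105.7]
86 20 [-0.8 89.4 65.1]
[-13.45260082  -1.37320478  10.9430195 ] 164.61950344261544 657
slip 306 c [635.9 308.2] size [72. 25.] ang 78.5 z med 18 mean [635.9 308.3  17.8]
dresser 395 c [663.3 -46.1] size [60. 38.] ang 81.7 z med 28 mean [662.2 -45.9  28. ]
tin 291 c [ 547.5 -164.6] size [43. 43.] ang 152.7 z med 24 mean [ 547.2 -164.4   24.6]
[0.53509925 0.53828992 0.23866888] [ 3.27237446  5.37438661 -1.47397392]
```

View pics/t2.png

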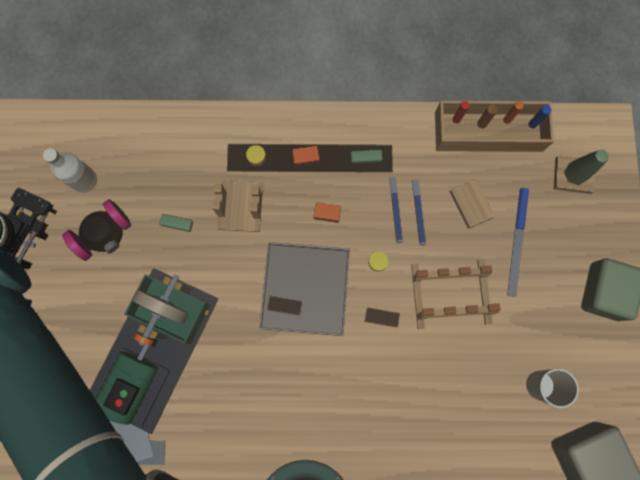

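The stone is seated with its orange wheel on the motor side at (146,338), and nothing else has moved. Slip stone next.

```bash
python3 - <<'E'
from h import *
go(636,308.2,130,78.4)
E
```

```text
inc [ 0.1678 -0.187   0.1087  2.9181] q6 goal 37.0
```

Call:
carry_out(
  increments=[0.02, -0.022, 0, 0.12, 0.04, -0.045, 0, 0.24, 0.06, -0.067, 0.01, 0.36, 0.08, -0.09, 0.02, 0.48, 0.1, -0.112, 0.03, 0.6, 0.12, -0.135, 0.04, 0.72, 0.135, -0.15, 0.05, 0.84, 0.15, -0.168, 0.06, 0.96, 0.16, -0.178, 0.07, 1.08, 0.168, -0.187, 0.08, 1.2],
  claw=0.05,
)

```text
time: 9.38
tool_pos: [0.6334, 0.2979, 0.1611]
eef_rot: [[-0.998, 0.064, 0.001], [0.064, 0.998, 0.0], [-0.001, 0.0, -1.0]]
force: [-0.2, 1.1, 0.3]
gripper_width: 0.05
finger_force: 0.0
```

Call:
carry_out(
  increments=[0, 0, 0, 0.12, 0, 0, 0, 0.24, 0, 0, 0, 0.36, 0, 0, 0, 0.48, 0, 0, 0, 0.6, 0, 0, 0, 0.72, 0, 0, 0, 0.84, 0, 0, 0, 0.96, 0, 0, 0, 1.08, 0, 0, 0, 1.2],
)

```text
time: 10.22
tool_pos: [0.6328, 0.2996, 0.1615]
eef_rot: [[-0.303, 0.953, 0.001], [0.953, 0.303, 0.0], [0.0, 0.001, -1.0]]
force: [-0.2, -0.4, -0.3]
gripper_width: 0.0503
finger_force: 0.0
```

Call:
carry_out(
  increments=[0, 0, 0, 0.12, 0, 0, 0, 0.24, 0, 0, 0, 0.36, 0, 0, 0, 0.48, 0, 0, 0, 0.518, 0, 0, 0, 0.518, 0, 0, 0, 0.518],
)

```text
time: 10.8
tool_pos: [0.6328, 0.2997, 0.1612]
eef_rot: [[0.201, 0.98, 0.001], [0.98, -0.201, 0.0], [0.0, 0.001, -1.0]]
force: [-0.4, 0.1, 0.2]
gripper_width: 0.0499
finger_force: 0.0
```

```bash
python3 - <<'E'
from h import *
im,d,X=snap('top')
rect(X,im,'slip',(145,198,208,248),.009,.03,lambda C:C[:,1]>C[:,0]+15)
go(636,308.2,22,78.4)
E
```

```text
slip 209 c [634.7 299.9] size [54. 25.] ang 77.9 z med 18 mean [634.3 296.4  18.2]
inc [ 0.009   0.0014  0.1391 -0.0002] q6 goal 37.0
```

Call:
carry_out(
  increments=[0.009, 0.001, 0.03, 0, 0.009, 0.001, 0.065, 0, 0.009, 0.001, 0.1, 0, 0.009, 0.001, 0.125, 0, 0.009, 0.001, 0.136, 0, 0.009, 0.001, 0.139, 0, 0.009, 0.001, 0.139, 0],
)

```text
time: 11.43
tool_pos: [0.6355, 0.3083, 0.0214]
eef_rot: [[0.202, 0.979, -0.001], [0.979, -0.202, -0.0], [-0.0, -0.0, -1.0]]
force: [-0.2, 0.7, -0.1]
gripper_width: 0.0502
finger_force: 0.0
```

Call:
carry_out(
  increments=[0, 0, 0, 0, 0, 0, 0, 0, 0, 0, 0, 0, 0, 0, 0, 0, 0, 0, 0, 0, 0, 0, 0, 0],
  claw=0.01,
  force=25,
)

```text
time: 11.93
tool_pos: [0.6362, 0.3087, 0.0229]
eef_rot: [[0.203, 0.979, 0.002], [0.979, -0.203, 0.001], [0.001, 0.001, -1.0]]
force: [-0.5, 0.0, 4.2]
gripper_width: 0.0277
finger_force: 25.0
```

Call:
carry_out(
  increments=[0, 0, -0.01, 0, 0, 0, -0.03, 0, 0, 0, -0.06, 0, 0, 0, -0.1, 0, 0, 0, -0.14, 0, 0, 0, -0.15, 0, 0, 0, -0.15, 0],
)

```text
time: 12.52
tool_pos: [0.6384, 0.3096, 0.1779]
eef_rot: [[0.203, 0.979, 0.009], [0.979, -0.203, 0.004], [0.006, 0.008, -1.0]]
force: [0.3, -0.8, -0.8]
gripper_width: 0.0279
finger_force: 25.0
```

```bash
python3 - <<'E'
from h import *
go(530.2,43.5,90,85.5)
E
```

```text
inc [-0.2825 -0.0521  0.0879 -0.1254] q6 goal 9.0
```

Call:
carry_out(
  increments=[-0.035, -0.007, 0, -0.02, -0.07, -0.014, 0, -0.04, -0.105, -0.021, 0.01, -0.06, -0.14, -0.028, 0.02, -0.08, -0.175, -0.035, 0.03, -0.1, -0.21, -0.042, 0.04, -0.125, -0.245, -0.048, 0.06, -0.125, -0.275, -0.052, 0.08, -0.125, -0.2825, -0.052, 0.088, -0.125, -0.2825, -0.052, 0.088, -0.125],
)

```text
time: 13.35
tool_pos: [0.5225, 0.0403, 0.0789]
eef_rot: [[0.082, 0.997, -0.009], [0.997, -0.082, -0.0], [-0.001, -0.009, -1.0]]
force: [-0.6, 0.5, -1.0]
gripper_width: 0.0275
finger_force: 25.0
```

Call:
carry_out(
  increments=[0, 0, 0, 0, 0, 0, 0, 0, 0, 0, 0, 0],
)

```text
time: 13.6
tool_pos: [0.5289, 0.0434, 0.0846]
eef_rot: [[0.078, 0.997, 0.002], [0.997, -0.078, 0.0], [0.001, 0.002, -1.0]]
force: [-0.5, -0.1, -0.9]
gripper_width: 0.0274
finger_force: 25.0
```

```bash
python3 - <<'E'
from h import *
go(530.2,43.5,27,85.5)
E
```

```text
inc [0.0002 0.0013 0.0576 0.0008] q6 goal 9.0
```

Call:
carry_out(
  increments=[0, 0.001, 0.025, 0, 0, 0.001, 0.042, 0, 0, 0.001, 0.052, 0, 0, 0.001, 0.056, 0, 0, 0.001, 0.0575, 0, 0, 0.001, 0.0575, 0, 0, 0.001, 0.0575, 0],
)

```text
time: 14.18
tool_pos: [0.5295, 0.0427, 0.0271]
eef_rot: [[0.078, 0.997, 0.002], [0.997, -0.078, 0.0], [0.0, 0.002, -1.0]]
force: [0.3, -1.1, -1.2]
gripper_width: 0.0279
finger_force: 25.0
```

Call:
carry_out(
  increments=[0, 0, 0, 0, 0, 0, 0, 0, 0, 0, 0, 0, 0, 0, 0, 0],
  claw=0.044,
)

```text
time: 14.52
tool_pos: [0.5287, 0.0421, 0.0264]
eef_rot: [[0.079, 0.997, 0.001], [0.997, -0.079, 0.0], [0.0, 0.001, -1.0]]
force: [-0.2, 1.2, -1.4]
gripper_width: 0.0442
finger_force: 0.0
```

Call:
carry_out(
  increments=[0, 0, -0.01, 0, 0, 0, -0.03, 0, 0, 0, -0.06, 0, 0, 0, -0.09, 0, 0, 0, -0.1, 0, 0, 0, -0.1, 0],
  claw=0.05,
)

```text
time: 15.02
tool_pos: [0.5313, 0.0422, 0.1303]
eef_rot: [[0.079, 0.997, 0.008], [0.997, -0.079, 0.0], [0.001, 0.008, -1.0]]
force: [0.2, -0.2, -0.8]
gripper_width: 0.0499
finger_force: 0.0
```

```bash
python3 - <<'E'
from h import *
im,d,X=snap('top')
rect(X,im,'dresser',(295,188,360,236),.012,.04,lambda C:C[:,0]>C[:,2]+60)
rect(X,im,'tin',(350,236,404,287),.012,.04,lambda C:C[:,0]>C[:,2]+60)
go(662.8,-46,130,81.5)
E
```

```text
dresser 379 c [662.7 -46.1] size [60. 38.] ang 82.3 z med 28 mean [662.5 -47.5  28.3]
tin 296 c [ 547.3 -164.9] size [43. 43.] ang 29.1 z med 24 mean [ 547.1 -164.4   24.3]
inc [-0.0773  0.1397 -0.0021  0.0693] q6 goal 5.0
```

Call:
carry_out(
  increments=[-0.02, 0.035, 0, 0.03, -0.04, 0.07, 0, 0.069, -0.058, 0.105, 0, 0.069, -0.077, 0.139, 0, 0.069, -0.077, 0.139, 0, 0.069, -0.077, 0.139, 0.02, 0.069, -0.077, 0.139, 0.05, 0.069],
  claw=0.06,
)

```text
time: 15.65
tool_pos: [0.6628, -0.0464, 0.0765]
eef_rot: [[0.149, 0.989, 0.004], [0.989, -0.149, -0.0], [0.0, 0.004, -1.0]]
force: [-0.2, -0.3, -1.4]
gripper_width: 0.0599
finger_force: 0.0
```

```bash
python3 - <<'E'
from h import *
go(662.8,-46,22,81.5)
E
```

```text
inc [ 0.0004 -0.      0.0545 -0.0008] q6 goal 5.0
```

Call:
carry_out(
  increments=[0, 0, 0.02, 0, 0, 0, 0.04, 0, 0, 0, 0.05, 0, 0, 0, 0.0545, 0, 0, 0, 0.0545, 0, 0, 0, 0.0545, 0],
)

```text
time: 16.15
tool_pos: [0.6599, -0.0453, 0.0208]
eef_rot: [[0.147, 0.989, -0.002], [0.989, -0.147, 0.0], [-0.0, -0.002, -1.0]]
force: [-0.4, 0.4, 0.3]
gripper_width: 0.0602
finger_force: 0.0
```

Call:
carry_out(
  increments=[0, 0, 0, 0, 0, 0, 0, 0, 0, 0, 0, 0, 0, 0, 0, 0, 0, 0, 0, 0, 0, 0, 0, 0],
  claw=0.02,
)

```text
time: 16.65
tool_pos: [0.6609, -0.0456, 0.0216]
eef_rot: [[0.147, 0.989, 0.0], [0.989, -0.147, 0.0], [0.0, 0.0, -1.0]]
force: [1.2, 0.3, -0.3]
gripper_width: 0.036
finger_force: 25.0
```

Call:
carry_out(
  increments=[0, 0, -0.01, 0, 0, 0, -0.03, 0, 0, 0, -0.06, 0, 0, 0, -0.09, 0, 0, 0, -0.1, 0, 0, 0, -0.1, 0],
)

```text
time: 17.15
tool_pos: [0.6637, -0.0459, 0.1263]
eef_rot: [[0.148, 0.989, 0.008], [0.989, -0.148, -0.001], [0.0, 0.008, -1.0]]
force: [0.7, -0.8, -2.1]
gripper_width: 0.0356
finger_force: 25.0
```

```bash
python3 - <<'E'
from h import *
go(437.6,-36.5,80,85.5)
E
```

```text
inc [-0.024  -0.225   0.0463 -0.0695] q6 goal -0.0
```

Call:
carry_out(
  increments=[-0.004, -0.035, 0, -0.02, -0.008, -0.07, 0, -0.04, -0.012, -0.105, 0, -0.06, -0.016, -0.14, 0, -0.07, -0.019, -0.175, 0.01, -0.07, -0.022, -0.205, 0.02, -0.07, -0.024, -0.225, 0.04, -0.07, -0.024, -0.225, 0.046, -0.07, -0.024, -0.225, 0.046, -0.07, -0.024, -0.225, 0.046, -0.07],
)

```text
time: 17.98
tool_pos: [0.4349, -0.0362, 0.075]
eef_rot: [[0.078, 0.997, -0.001], [0.997, -0.078, 0.0], [0.0, -0.001, -1.0]]
force: [-0.2, -0.2, -1.7]
gripper_width: 0.0357
finger_force: 25.0
```

```bash
python3 - <<'E'
from h import *
go(437.6,-36.5,26.5,85.5)
E
```

```text
inc [-0.0001  0.0027  0.0485  0.0004] q6 goal -0.0
```

Call:
carry_out(
  increments=[0, 0.002, 0.02, 0, 0, 0.002, 0.035, 0, 0, 0.002, 0.043, 0, 0, 0.002, 0.047, 0, 0, 0.002, 0.0485, 0, 0, 0.002, 0.0485, 0, 0, 0.002, 0.0485, 0],
)

```text
time: 18.57
tool_pos: [0.4377, -0.0364, 0.0278]
eef_rot: [[0.078, 0.997, 0.001], [0.997, -0.078, -0.0], [-0.0, 0.001, -1.0]]
force: [-0.4, 0.0, -1.1]
gripper_width: 0.0357
finger_force: 25.0
```

Call:
carry_out(
  increments=[0, 0, 0, 0, 0, 0, 0, 0, 0, 0, 0, 0, 0, 0, 0, 0],
  claw=0.052,
)

```text
time: 18.9
tool_pos: [0.4372, -0.0364, 0.0276]
eef_rot: [[0.078, 0.997, 0.001], [0.997, -0.078, -0.0], [-0.0, 0.001, -1.0]]
force: [0.2, 0.2, 0.6]
gripper_width: 0.052
finger_force: 0.0
```

Call:
carry_out(
  increments=[0, 0, -0.01, 0, 0, 0, -0.03, 0, 0, 0, -0.06, 0, 0, 0, -0.09, 0, 0, 0, -0.1, 0, 0, 0, -0.1, 0],
)

```text
time: 19.4
tool_pos: [0.4396, -0.0367, 0.131]
eef_rot: [[0.078, 0.997, 0.008], [0.997, -0.078, -0.001], [-0.0, 0.008, -1.0]]
force: [1.1, -0.2, -0.0]
gripper_width: 0.052
finger_force: 0.0
```

```bash
python3 - <<'E'
from h import *
im,d,X=snap('top')
rect(X,im,'tin',(335,226,414,300),.012,.04,lambda C:(C[:,0]>C[:,2]+60)&(C[:,1]>C[:,2]+60))
go(547.2,-164.5,120,85.5)
E
```

```text
tin 281 c [ 546.3 -164. ] size [42. 42.] ang 0.5 z med 24 mean [ 547.  -164.3   24.6]
inc [-0.1191  0.1188  0.0088  0.0005] q6 goal -12.0
```

Call:
carry_out(
  increments=[-0.028, 0.028, 0, 0, -0.056, 0.056, 0, 0, -0.084, 0.084, 0, 0, -0.11, 0.11, 0.009, 0, -0.119, 0.119, 0.02, 0, -0.119, 0.119, 0.045, 0, -0.119, 0.119, 0.05, 0, -0.119, 0.119, 0.05, 0],
  claw=0.066,
)

```text
time: 20.12
tool_pos: [0.5422, -0.163, 0.0725]
eef_rot: [[0.078, 0.997, -0.009], [0.997, -0.078, 0.003], [0.002, -0.009, -1.0]]
force: [0.6, -0.3, 0.8]
gripper_width: 0.0657
finger_force: 0.0
```

```bash
python3 - <<'E'
from h import *
go(547.2,-164.5,22,85.5)
E
```

```text
inc [-0.0011  0.0051  0.0505  0.0001] q6 goal -12.0
```

Call:
carry_out(
  increments=[-0.001, 0.001, 0.02, 0, -0.001, 0.001, 0.04, 0, -0.001, 0.001, 0.05, 0, -0.001, 0.001, 0.0545, 0, -0.001, 0.001, 0.0545, 0, -0.001, 0.001, 0.0545, 0],
)

```text
time: 20.62
tool_pos: [0.5472, -0.1651, 0.0232]
eef_rot: [[0.077, 0.997, 0.0], [0.997, -0.077, -0.0], [-0.0, 0.0, -1.0]]
force: [-0.1, 0.3, 0.1]
gripper_width: 0.066
finger_force: 0.0
```

Call:
carry_out(
  increments=[0, 0, 0, 0, 0, 0, 0, 0, 0, 0, 0, 0, 0, 0, 0, 0, 0, 0, 0, 0, 0, 0, 0, 0],
  claw=0.03,
)

```text
time: 21.12
tool_pos: [0.5475, -0.1655, 0.0235]
eef_rot: [[0.078, 0.997, 0.001], [0.997, -0.078, -0.0], [-0.0, 0.001, -1.0]]
force: [-1.4, -0.7, 5.8]
gripper_width: 0.0437
finger_force: 25.0
```

Call:
carry_out(
  increments=[0, 0, -0.01, 0, 0, 0, -0.03, 0, 0, 0, -0.06, 0, 0, 0, -0.07, 0, 0, 0, -0.07, 0, 0, 0, -0.07, 0],
)

```text
time: 21.62
tool_pos: [0.5474, -0.1655, 0.0931]
eef_rot: [[0.078, 0.997, 0.002], [0.997, -0.078, -0.001], [-0.0, 0.002, -1.0]]
force: [-0.1, 0.3, -0.2]
gripper_width: 0.0435
finger_force: 25.0
```

```bash
python3 - <<'E'
from h import *
go(523.3,-43.2,80,85.5)
E
```

```text
inc [ 0.12   -0.0336  0.0131  0.0005] q6 goal -0.0
```

Call:
carry_out(
  increments=[0.03, -0.009, 0, 0, 0.06, -0.018, 0, 0, 0.09, -0.026, 0, 0, 0.115, -0.0336, 0, 0, 0.12, -0.0336, 0, 0, 0.12, -0.0336, 0.02, 0, 0.12, -0.0336, 0.035, 0, 0.12, -0.0336, 0.045, 0, 0.12, -0.0336, 0.045, 0, 0.12, -0.0336, 0.045, 0],
)

```text
time: 22.45
tool_pos: [0.5218, -0.0434, 0.0462]
eef_rot: [[0.078, 0.997, -0.003], [0.997, -0.078, 0.0], [0.0, -0.003, -1.0]]
force: [0.7, -0.2, -0.4]
gripper_width: 0.0433
finger_force: 25.0
```

```bash
python3 - <<'E'
from h import *
go(523.3,-43.2,28,85.5)
E
```

```text
inc [0.0003 0.0015 0.0182 0.0001] q6 goal -0.0
```

Call:
carry_out(
  increments=[0, 0, 0.008, 0, 0, 0, 0.014, 0, 0, 0, 0.0175, 0, 0, 0, 0.019, 0, 0, 0, 0.019, 0, 0, 0, 0.019, 0],
)

```text
time: 22.95
tool_pos: [0.523, -0.0431, 0.0287]
eef_rot: [[0.078, 0.997, 0.0], [0.997, -0.078, -0.0], [-0.0, 0.0, -1.0]]
force: [0.4, 0.9, -0.7]
gripper_width: 0.043
finger_force: 25.0
```

Call:
carry_out(
  increments=[0, 0, 0, 0, 0, 0, 0, 0, 0, 0, 0, 0, 0, 0, 0, 0],
  claw=0.058,
)

```text
time: 23.28
tool_pos: [0.5232, -0.043, 0.029]
eef_rot: [[0.078, 0.997, 0.001], [0.997, -0.078, -0.0], [-0.0, 0.001, -1.0]]
force: [0.7, -0.6, 0.6]
gripper_width: 0.0583
finger_force: 0.0
```

Call:
carry_out(
  increments=[0, 0, -0.01, 0, 0, 0, -0.03, 0, 0, 0, -0.06, 0, 0, 0, -0.09, 0, 0, 0, -0.12, 0, 0.03, 0.03, -0.13, 0, 0.06, 0.03, -0.13, 0, 0.09, 0.03, -0.13, 0, 0.12, 0.03, -0.13, 0, 0.12, 0.03, -0.13, 0],
  claw=0.05,
)

```text
time: 24.12
tool_pos: [0.5627, 0.0785, 0.16]
eef_rot: [[0.075, 0.997, 0.002], [0.997, -0.075, 0.002], [0.002, 0.002, -1.0]]
force: [0.0, -0.6, 0.8]
gripper_width: 0.0499
finger_force: 0.0
```

```bash
python3 - <<'E'
from h import *
im,d,X=snap('top','t3.png')
blue=lambda C:(C[:,2]>C[:,0]+25)
rect(X,im,'ch1b',(385,172,408,248),.004,.03,blue)
rect(X,im,'ch2b',(410,172,430,248),.004,.03,blue)
rect(X,im,'ch1',(385,172,408,248),.009,.03,blue)
s=manip.get_state();print(s['tool_pos'])
go(652,-263.5,130,94.5);go(652,-263.5,130,-85.5)
E
```

```text
ch1b 222 c [ 656.  -209.8] size [113.  12.] ang 5.0 z med 14 mean [ 655.3 -209.9   14.1]
ch2b 222 c [ 650.8 -263.6] size [113.  12.] ang 5.2 z med 14 mean [ 650.2 -264.    14. ]
ch1 215 c [ 656.  -209.8] size [113.  12.] ang 5.0 z med 14 mean [ 655.4 -209.8   14.3]
[0.56235167 0.07646529 0.15959216]
inc [-0.3324  0.1147  0.0296 -0.1529] q6 goal -27.0
inc [-0.3324  0.1147  0.0296  2.9887] q6 goal 153.0
```

View pics/t3.png

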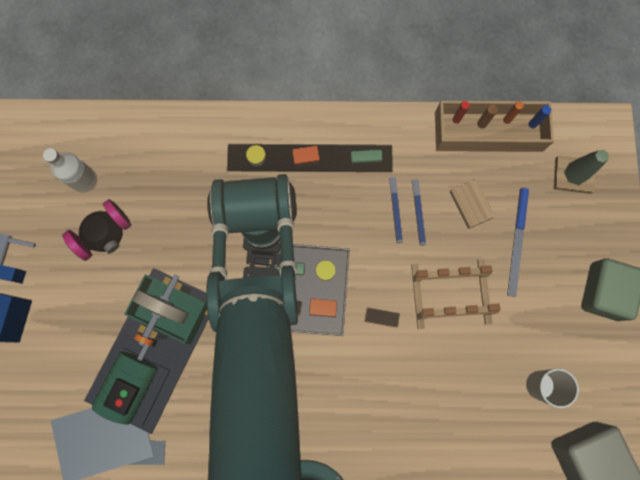

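The tray now holds a slip stone, the dressing stone at (323,307), the tin at (326,270) and the strop. The chisels are next.

```bash
python3 - <<'E'
from h import *
D=np.load('/tmp/top0.npz');X=D['X']
for n,b in(('L',(414,284,422,298)),('R',(480,284,490,298))):
    x0,y0,x1,y1=b;P=X[y0:y1,x0:x1].reshape(-1,3)*1000;c=np.array([474,-332.4]);l=(P[:,:2]-c)@np.array([-.0767,.997])
    k=P[:,2]>6;print(n,np.percentile(P[k,2],[10,50,90]).round(),np.percentile(l[k],[5,95]).round())
go(663.2,-262.5,120,4.8)
E
```

```text
L [ 8. 12. 15.] [71. 84.]
R [ 8. 12. 16.] [-84. -70.]
inc [-0.3305  0.1258  0.0396  1.4127] q6 goal 64.0
```

Boards are low. Moving over to chisel 2.

Call:
carry_out(
  increments=[-0.033, 0.013, 0, 0.12, -0.066, 0.025, 0, 0.24, -0.1, 0.038, 0, 0.36, -0.135, 0.05, 0, 0.48, -0.17, 0.063, 0, 0.6, -0.205, 0.076, 0, 0.72, -0.24, 0.09, 0.01, 0.84, -0.275, 0.105, 0.02, 0.96, -0.305, 0.117, 0.03, 1.08, -0.3305, 0.126, 0.04, 1.2],
  claw=0.036,
)

```text
time: 25.0
tool_pos: [0.6618, -0.2692, 0.1188]
eef_rot: [[0.96, 0.281, 0.001], [0.281, -0.96, -0.001], [0.0, 0.001, -1.0]]
force: [0.5, 0.3, 0.7]
gripper_width: 0.0362
finger_force: 0.0
```

Call:
carry_out(
  increments=[0, 0, 0, 0.11, 0, 0, 0, 0.212, 0, 0, 0, 0.212, 0, 0, 0, 0.212],
)

```text
time: 25.33
tool_pos: [0.6613, -0.2662, 0.1188]
eef_rot: [[0.997, 0.082, -0.0], [0.082, -0.997, -0.0], [-0.0, 0.0, -1.0]]
force: [-0.0, -0.8, 0.6]
gripper_width: 0.0362
finger_force: 0.0
```

```bash
python3 - <<'E'
from h import *
go(663.2,-262.5,22,4.8)
E
```

```text
inc [ 0.0022 -0.0035  0.0968 -0.0012] q6 goal 64.0
```

Call:
carry_out(
  increments=[0.002, -0.0035, 0.02, 0, 0.002, -0.0035, 0.05, 0, 0.002, -0.0035, 0.075, 0, 0.002, -0.0035, 0.09, 0, 0.002, -0.0035, 0.0965, 0, 0.002, -0.0035, 0.0965, 0, 0.002, -0.0035, 0.0965, 0],
)

```text
time: 25.92
tool_pos: [0.6643, -0.2616, 0.0229]
eef_rot: [[0.997, 0.082, 0.001], [0.082, -0.997, -0.001], [0.001, 0.001, -1.0]]
force: [-0.3, -0.3, 0.6]
gripper_width: 0.0364
finger_force: 0.0
```

Call:
carry_out(
  increments=[0, 0, 0, 0, 0, 0, 0, 0, 0, 0, 0, 0, 0, 0, 0, 0, 0, 0, 0, 0, 0, 0, 0, 0],
  claw=0.005,
  force=20,
)

```text
time: 26.42
tool_pos: [0.6644, -0.2619, 0.0232]
eef_rot: [[0.997, 0.081, 0.002], [0.081, -0.997, -0.001], [0.001, 0.001, -1.0]]
force: [-0.0, -0.7, 4.3]
gripper_width: 0.0136
finger_force: 20.0
```

Call:
carry_out(
  increments=[0, 0, -0.01, 0, 0, 0, -0.03, 0, 0, 0, -0.06, 0, 0, 0, -0.09, 0, 0, 0, -0.12, 0, 0, 0, -0.12, 0, 0, 0, -0.12, 0],
)

```text
time: 27.0
tool_pos: [0.6651, -0.2619, 0.145]
eef_rot: [[0.997, 0.081, 0.004], [0.081, -0.997, -0.002], [0.004, 0.002, -1.0]]
force: [0.4, 0.3, -2.2]
gripper_width: 0.014
finger_force: 20.0
```

```bash
python3 - <<'E'
from h import *
go(485,-331.6,130,4.4)
E
```

```text
inc [-0.1851  0.055   0.015   0.004 ] q6 goal 51.0
```

Call:
carry_out(
  increments=[-0.03, 0.009, 0, 0, -0.065, 0.019, 0, 0, -0.1, 0.03, 0, 0, -0.135, 0.04, 0, 0.004, -0.165, 0.049, 0, 0.004, -0.185, 0.055, 0.01, 0.004, -0.185, 0.055, 0.015, 0.004, -0.185, 0.055, 0.015, 0.004, -0.185, 0.055, 0.015, 0.004, -0.185, 0.055, 0.015, 0.004],
)

```text
time: 27.83
tool_pos: [0.4844, -0.3306, 0.1265]
eef_rot: [[0.997, 0.077, -0.0], [0.077, -0.997, 0.001], [-0.0, -0.001, -1.0]]
force: [0.7, -0.9, -2.1]
gripper_width: 0.0136
finger_force: 20.0
```

```bash
python3 - <<'E'
from h import *
im,d,X=snap('top','t4.png')
c=np.array([474,-332.4]);ex=np.array([.997,.0767]);ey=np.array([-.0767,.997])
P=X.reshape(-1,3)*1000;C=im.reshape(-1,3).astype(int)
L=np.c_[(P[:,:2]-c)@ex,(P[:,:2]-c)@ey,P[:,2]]
for nm,k in (('blade',(L[:,0]>60)&(L[:,0]<110)),('rear',(L[:,0]>-75)&(L[:,0]<-35))):
    k&=(abs(L[:,1])<20)&(L[:,2]>95)&(L[:,2]<140);print(nm,k.sum(),L[k].mean(0).round(1) if k.sum() else '',np.percentile(L[k],[2,98],axis=0).round() if k.sum() else '')
go(485,-331.6,97,4.4)
E
```

```text
blade 105 [ 79.2   2.3 112.6] [[ 63.  -6. 107.]
 [ 93.   9. 118.]]
rear 0  
inc [0.0001 0.0009 0.0299 0.0011] q6 goal 51.0
```

Call:
carry_out(
  increments=[0, 0.002, 0.012, 0, 0, 0.002, 0.022, 0, 0, 0.002, 0.026, 0, 0, 0.002, 0.026, 0, 0, 0.002, 0.026, 0],
)

```text
time: 28.3
tool_pos: [0.4836, -0.3327, 0.1001]
eef_rot: [[0.997, 0.077, -0.001], [0.077, -0.997, 0.001], [-0.001, -0.001, -1.0]]
force: [1.0, -0.3, -1.5]
gripper_width: 0.0143
finger_force: 20.0
```

Call:
carry_out(
  increments=[0, 0, 0.001, 0, 0, 0, 0.003, 0, 0, 0, 0.005, 0, 0, 0, 0.007, 0, 0, 0, 0.009, 0, 0, 0, 0.0105, 0, 0, 0, 0.012, 0, 0, 0, 0.012, 0],
  force=8,
)

```text
time: 28.97
tool_pos: [0.4838, -0.3331, 0.0888]
eef_rot: [[0.997, 0.077, -0.0], [0.077, -0.997, 0.0], [-0.0, -0.0, -1.0]]
force: [1.2, -0.1, -0.0]
gripper_width: 0.014
finger_force: 8.0
```

```bash
cat > rs.py <<'E'
from h import *
def chk(n,f=None):
    im,d,X=snap('top',f)
    c=np.array([474,-332.4]);ex=np.array([.997,.0767]);ey=np.array([-.0767,.997])
    P=X.reshape(-1,3)*1000
    L=np.c_[(P[:,:2]-c)@ex,(P[:,:2]-c)@ey,P[:,2]]
    for lo in range(-70,110,10):
        k=(L[:,0]>=lo)&(L[:,0]<lo+10)&(abs(L[:,1]-n)<11)&(L[:,2]>25)&(L[:,2]<112)
        if k.sum(): print(lo,k.sum(),np.median(L[k],0).round(1))
    print(manip.get_state()['force'],manip.get_state()['tool_pos'])
E
python3 -c "
from rs import *
chk(0)"
```

```text
50 2 [57.9  5.7 70. ]
60 22 [66.6  2.9 65.9]
70 31 [74.2 -0.5 65.5]
80 33 [85.   0.2 64.4]
90 7 [90.5 -3.8 62.5]
[ 0.8091526  -0.03141226 -0.74173171] [ 0.48382705 -0.33314489  0.08897754]
```

Call:
carry_out(
  increments=[0, 0, 0.0015, 0, 0, 0, 0.003, 0, 0, 0, 0.0045, 0, 0, 0, 0.006, 0, 0, 0, 0.007, 0, 0, 0, 0.007, 0, 0, 0, 0.007, 0],
)

```text
time: 29.6
tool_pos: [0.484, -0.3333, 0.0826]
eef_rot: [[0.997, 0.077, 0.0], [0.077, -0.997, -0.0], [0.0, 0.0, -1.0]]
force: [-1.0, 0.6, 5.1]
gripper_width: 0.0139
finger_force: 8.0
```

```bash
python3 -c "
from rs import *
chk(0)"
```

```text
50 3 [57.6  3.9 56.3]
60 20 [66.7  2.4 54.5]
70 32 [75.6 -1.  52.8]
80 29 [85.4 -0.7 48.3]
90 4 [90.5 -3.1 46.4]
[-1.36654234  0.81790585  3.99861659] [ 0.48399018 -0.33324868  0.08260932]
```

Call:
carry_out(
  increments=[0, 0, 0, 0, 0, 0, 0, 0, 0, 0, 0, 0],
  claw=0.026,
)

```text
time: 29.9
tool_pos: [0.4838, -0.3331, 0.0818]
eef_rot: [[0.997, 0.077, -0.0], [0.077, -0.997, 0.0], [-0.0, -0.0, -1.0]]
force: [-0.0, -0.2, -0.3]
gripper_width: 0.0262
finger_force: 0.0
```

Call:
carry_out(
  increments=[0, 0, -0.005, 0, 0, 0, -0.015, 0, 0, 0, -0.035, 0, 0, 0, -0.06, 0, 0, 0, -0.06, 0, 0, 0, -0.06, 0],
)

```text
time: 30.4
tool_pos: [0.4854, -0.3343, 0.1448]
eef_rot: [[0.997, 0.077, 0.004], [0.077, -0.997, -0.003], [0.004, 0.003, -1.0]]
force: [-0.4, 0.6, -0.4]
gripper_width: 0.0257
finger_force: 0.0
```

```bash
python3 -c "
from rs import *
chk(0)
im,d,X=snap('top')
rect(X,im,'ch1b',(385,172,408,248),.004,.03,lambda C:(C[:,2]>C[:,0]+25))
go(668.4,-208.7,125,4.8)"
```

```text
30 6 [35.3  7.9 44.5]
40 3 [43.7  8.9 53.5]
60 10 [68.5  1.3 55.6]
70 30 [75.4 -1.1 51.1]
80 33 [85.3 -2.  48.7]
90 2 [90.9 -1.7 44.4]
[-0.76955928  0.70337632 -0.9724556 ] [ 0.48437101 -0.33351244  0.14309384]
ch1b 215 c [ 656. -210.] size [112.  12.] ang 5.6 z med 14 mean [ 655.3 -209.9   14.4]
inc [ 0.1937 -0.1097  0.0169 -0.007 ] q6 goal 68.0
```

Chisel 2 is lying in the middle notch. Chisel 1 follows the same way.

Call:
carry_out(
  increments=[0.03, -0.018, 0, 0, 0.065, -0.036, 0, 0, 0.1, -0.057, 0, 0, 0.135, -0.077, 0, -0.007, 0.165, -0.094, 0, -0.007, 0.194, -0.11, 0.01, -0.007, 0.194, -0.11, 0.017, -0.007, 0.194, -0.11, 0.017, -0.007, 0.194, -0.11, 0.017, -0.007, 0.194, -0.11, 0.017, -0.007],
  claw=0.036,
  force=20,
)

```text
time: 31.33
tool_pos: [0.6673, -0.2091, 0.124]
eef_rot: [[0.997, 0.083, -0.002], [0.083, -0.997, 0.0], [-0.002, -0.001, -1.0]]
force: [-0.0, -0.9, -0.1]
gripper_width: 0.036
finger_force: 0.0
```

```bash
python3 - <<'E'
from h import *
go(668.4,-208.7,23,4.8)
E
```

```text
inc [ 0.0011 -0.0004  0.101  -0.0008] q6 goal 68.0
```

Call:
carry_out(
  increments=[0.001, 0, 0.02, 0, 0.001, 0, 0.05, 0, 0.001, 0, 0.075, 0, 0.001, 0, 0.09, 0, 0.001, 0, 0.1, 0, 0.001, 0, 0.101, 0, 0.001, 0, 0.101, 0],
)

```text
time: 31.92
tool_pos: [0.6697, -0.2091, 0.0243]
eef_rot: [[0.997, 0.083, -0.0], [0.083, -0.997, 0.0], [-0.0, -0.0, -1.0]]
force: [0.2, 0.2, 0.3]
gripper_width: 0.0361
finger_force: 0.0
```

Call:
carry_out(
  increments=[0, 0, 0, 0, 0, 0, 0, 0, 0, 0, 0, 0, 0, 0, 0, 0, 0, 0, 0, 0, 0, 0, 0, 0],
  claw=0.005,
  force=20,
)

```text
time: 32.42
tool_pos: [0.6709, -0.2089, 0.0257]
eef_rot: [[0.996, 0.084, 0.002], [0.084, -0.996, -0.001], [0.002, 0.001, -1.0]]
force: [-1.7, 0.6, 5.2]
gripper_width: 0.014
finger_force: 20.0
```

Call:
carry_out(
  increments=[0, 0, -0.01, 0, 0, 0, -0.03, 0, 0, 0, -0.06, 0, 0, 0, -0.09, 0, 0, 0, -0.12, 0, 0, 0, -0.12, 0, 0, 0, -0.12, 0],
)

```text
time: 33.0
tool_pos: [0.6713, -0.2089, 0.1469]
eef_rot: [[0.996, 0.084, 0.005], [0.084, -0.996, -0.001], [0.004, 0.002, -1.0]]
force: [-0.5, 0.3, -2.2]
gripper_width: 0.0138
finger_force: 20.0
```

```bash
python3 - <<'E'
from h import *
go(481.3,-283.7,128,4.4)
E
```

```text
inc [-0.1956  0.0586  0.0189  0.007 ] q6 goal 55.0
```

Call:
carry_out(
  increments=[-0.03, 0.009, 0, 0, -0.065, 0.019, 0, 0, -0.1, 0.03, 0, 0, -0.135, 0.04, 0, 0.007, -0.165, 0.049, 0, 0.007, -0.194, 0.0586, 0.01, 0.007, -0.194, 0.0586, 0.016, 0.007, -0.194, 0.0586, 0.016, 0.007, -0.194, 0.0586, 0.016, 0.007, -0.194, 0.0586, 0.016, 0.007],
)

```text
time: 33.83
tool_pos: [0.482, -0.2827, 0.1274]
eef_rot: [[0.997, 0.077, -0.001], [0.077, -0.997, 0.001], [-0.0, -0.001, -1.0]]
force: [-0.1, 0.1, -1.4]
gripper_width: 0.0138
finger_force: 20.0
```

```bash
sed -i 's/L\[:,2\]<112/L[:,2]<118/' rs.py; python3 -c "
from rs import *
chk(48)
go(482.5,-283.7,102,4.4)"
```

```text
-40 16 [-32.4  47.6 115.9]
-30 33 [-24.9  49.8 114.8]
-20 14 [-16.3  45.  115. ]
60 4 [ 69.4  50.8 111.7]
70 34 [ 74.7  51.7 112.7]
80 35 [ 84.9  48.9 112.4]
90 16 [ 92.2  50.3 110.8]
[-0.95040601 -1.21533581 -2.51809798] [ 0.48248009 -0.28280176  0.12791572]
inc [-0.      0.0009  0.0259  0.001 ] q6 goal 55.0
```

Blade sits about 2 mm to +y, so I'll correct that as I lower.

Call:
carry_out(
  increments=[0, 0.002, 0.012, 0, 0, 0.002, 0.022, 0, 0, 0.002, 0.026, 0, 0, 0.002, 0.026, 0, 0, 0.002, 0.026, 0],
)

```text
time: 34.3
tool_pos: [0.4814, -0.2847, 0.1013]
eef_rot: [[0.997, 0.077, -0.001], [0.077, -0.997, 0.001], [-0.001, -0.001, -1.0]]
force: [-0.1, 0.5, -1.8]
gripper_width: 0.0136
finger_force: 20.0
```

Call:
carry_out(
  increments=[0, 0, 0.0015, 0, 0, 0, 0.0035, 0, 0, 0, 0.0055, 0, 0, 0, 0.0075, 0, 0, 0, 0.0095, 0, 0, 0, 0.0115, 0, 0, 0, 0.013, 0, 0, 0, 0.014, 0, 0, 0, 0.014, 0],
  force=8,
)

```text
time: 35.05
tool_pos: [0.4815, -0.2851, 0.0879]
eef_rot: [[0.997, 0.077, -0.0], [0.077, -0.997, 0.0], [-0.0, -0.0, -1.0]]
force: [1.1, 0.8, -1.0]
gripper_width: 0.0136
finger_force: 8.0
```

```bash
python3 -c "
from rs import *
chk(48)"
```

```text
-30 8 [-20.6  43.9  83.3]
-20 11 [-16.7  43.4  83.2]
60 7 [68.8 53.4 58.4]
70 28 [74.8 47.2 59.1]
80 33 [84.8 46.7 55.9]
90 6 [90.3 48.4 55.9]
[ 0.65361087  0.26966558 -1.09158428] [ 0.481558   -0.28516112  0.0880005 ]
```

Call:
carry_out(
  increments=[0, 0, 0.001, 0, 0, 0, 0.002, 0, 0, 0, 0.003, 0, 0, 0, 0.004, 0, 0, 0, 0.004, 0, 0, 0, 0.004, 0],
)

```text
time: 35.6
tool_pos: [0.4818, -0.2853, 0.0849]
eef_rot: [[0.997, 0.077, 0.0], [0.077, -0.997, -0.0], [0.0, 0.0, -1.0]]
force: [-1.9, 0.7, 5.5]
gripper_width: 0.0138
finger_force: 8.0
```

```bash
python3 -c "
from rs import *
chk(48)"
```

```text
-30 6 [-20.3  42.8  80.4]
-20 11 [-16.1  42.2  81.1]
60 5 [68.4 51.2 52.8]
70 32 [75.1 46.  50.7]
80 30 [84.9 46.8 48.8]
[-1.87364822  0.61686134  6.40569568] [ 0.48176193 -0.28529594  0.0848848 ]
```

Both rails carry it. I'll release, retract clear and look over the whole scene.

Call:
carry_out(
  increments=[0, 0, 0, 0, 0, 0, 0, 0, 0, 0, 0, 0],
  claw=0.026,
)

```text
time: 35.9
tool_pos: [0.4815, -0.2851, 0.0839]
eef_rot: [[0.997, 0.077, -0.0], [0.077, -0.997, 0.0], [-0.0, -0.0, -1.0]]
force: [-0.1, -0.3, 0.8]
gripper_width: 0.0261
finger_force: 0.0
```

Call:
carry_out(
  increments=[0, 0, -0.005, 0, 0, 0, -0.015, 0, 0, 0, -0.035, 0, 0, 0, -0.07, 0, 0, 0, -0.11, 0, 0, 0, -0.15, 0, 0.03, 0.03, -0.15, 0, 0.06, 0.06, -0.15, 0, 0.06, 0.1, -0.15, 0, 0.06, 0.14, -0.15, 0],
)

```text
time: 36.73
tool_pos: [0.5542, -0.421, 0.2363]
eef_rot: [[0.997, 0.08, 0.003], [0.08, -0.997, -0.002], [0.002, 0.002, -1.0]]
force: [0.6, 0.1, -0.2]
gripper_width: 0.0261
finger_force: 0.0
```

Call:
carry_out(
  increments=[0.02, 0.03, 0, 0, 0.04, 0.06, 0, 0, 0.04, 0.1, 0, 0, 0.04, 0.14, 0, 0, 0.04, 0.18, 0, 0, 0.04, 0.2, 0, 0, 0.04, 0.2, 0, 0, 0.04, 0.2, 0, 0],
)

```text
time: 37.4
tool_pos: [0.6068, -0.6177, 0.2337]
eef_rot: [[0.997, 0.075, -0.0], [0.075, -0.997, 0.001], [-0.0, -0.001, -1.0]]
force: [0.5, 0.1, -0.2]
gripper_width: 0.0261
finger_force: 0.0
```

```bash
python3 -c "
from rs import *
chk(48);print();chk(0,'t5.png')
im,d,X=snap('side','s5.png')
im,d,X=snap('top')
rect(X,im,'slip',(262,240,310,282),.015,.035,lambda C:C[:,1]>C[:,0]+15)
rect(X,im,'strop',(265,294,305,317),.022,.033)
rect(X,im,'dr',(300,290,345,325),.022,.04,lambda C:C[:,0]>C[:,2]+60)
rect(X,im,'tin',(305,252,345,290),.022,.04,lambda C:C[:,0]>C[:,2]+60)
a=cv2.imread('pics/s5.png');cv2.imwrite('pics/s5c.png',cv2.resize(a[150:420,130:450],(710,600)))
"
```

```text
-70 18 [-63.5  47.4  89.2]
-60 42 [-54.4  49.3  89.5]
-50 46 [-44.9  50.4  87.5]
-40 38 [-35.4  49.4  84.7]
-30 33 [-24.8  47.3  83. ]
-20 34 [-15.6  48.8  80.4]
-10 31 [-4.9 47.3 78.4]
0 35 [ 4.7 47.6 74.8]
10 31 [15.4 47.9 72.8]
20 32 [25.  48.4 70.3]
30 41 [35.5 50.3 64.8]
40 38 [44.9 49.  62.5]
50 31 [53.3 48.2 59.3]
60 33 [64.7 46.7 55.4]
70 33 [75.1 47.2 52.3]
80 31 [85.4 47.  49.4]
[0.18311948 0.08809121 0.05759709] [ 0.60725036 -0.61633419  0.23409493]

-70 20 [-62.9   0.   89.9]
-60 39 [-54.2   1.3  89.4]
-50 45 [-45.4   2.1  87.2]
-40 40 [-34.9   0.9  85. ]
-30 32 [-24.5   0.5  83.4]
-20 35 [-14.8  -0.8  79.9]
-10 33 [-5.4  0.6 77.8]
0 35 [ 5.1 -0.2 74.6]
10 33 [15.2 -0.  71.9]
20 30 [25.   0.1 69.4]
30 41 [35.3  2.1 65.6]
40 41 [44.8  1.7 63.7]
50 34 [54.6  0.1 58.9]
60 32 [65.2 -0.9 54.6]
70 29 [75.3 -1.2 51.2]
80 31 [84.3 -1.5 49.6]
90 4 [90.3 -3.2 47. ]
[-0.64270919  0.20224162 -0.48417178] [ 0.6075931  -0.61551188  0.23441062]
slip 327 c [559.2  33.5] size [72. 25.] ang 85.2 z med 22 mean [558.9  33.3  22.1]
strop 454 c [444.3  50.5] size [75. 32.] ang 80.2 z med 28 mean [444.   50.1  28.4]
dr 405 c [439.2 -36.9] size [59. 35.] ang 85.8 z med 32 mean [439.1 -36.8  32. ]
tin 289 c [524.2 -41.9] size [42. 41.] ang 0.6 z med 28 mean [524.2 -42.2  28.4]
```

View pics/s5c.png

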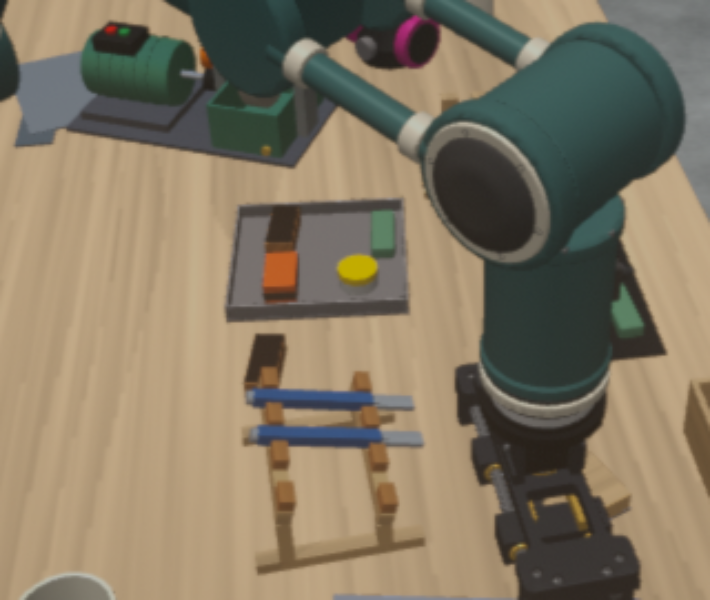

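View pics/t5.png

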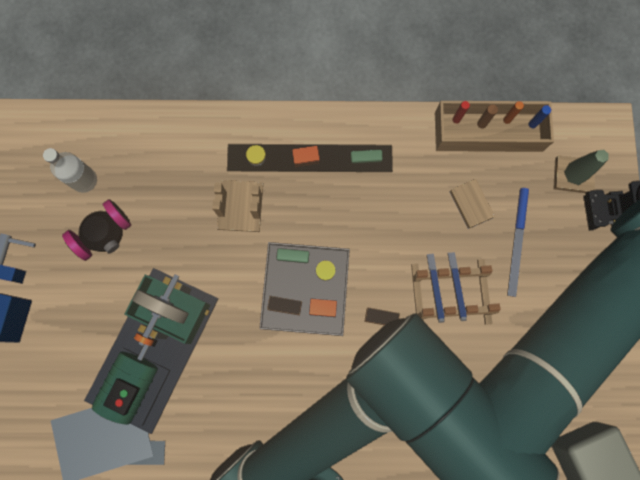

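Everything is in place. The slip stone was knocked about 3 cm, but it still lies flat on the tray floor at (292,255). Both chisels sit in their notches with the blades at the low rail. Handing in.

```bash
python3 -c "
from workcell import manip
print(manip.sign_off())"
```

```text
the job is handed in; nothing more can be done
None
```

The job is handed in: the grindstone is seated in the wet grinder, the kit tray holds its four parts, and both chisels present at the start lie on the rest; the hand-in call returned no verdict.

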